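Hang the green pot under the hanger

TASK

Pick up the green pot by its wooden grip and hang its hook on the bottom bar of the brass hanger that hangs from the stand, so that the pot hangs freely and still below it. The hanger must stay on the stand; leave the white pot alone.

Things in the scene. Friction and masses are not known exactly. Their poses are not given: they have to be found in the camera images.
- green_pot: The item to hang: green enamel pot, 92 mm across, 42 high, about 0.09 kg, upright on the worktop. Origin: its underside, straight below its hook; z up. Its handle points along -x. A wire bail in the y-z plane rises from the rim's sides to a point 112 mm up and carries an open hook. It balances under the hook, so it hangs upright.
- green_pot_grip (a point): Middle of the flat wooden grip at the end of the handle, at (-99, 0, 36) mm in the pot's frame, axes as the pot's. The grip is 40 mm long (x), 12 thick (y), 24 high (z); pinch it across y from above.
- green_pot_hook (a point): Seat of the hook: underside of its crown, at (0, 0, 148) mm in the pot's frame, same axes. 6 mm wire in the x-z plane: stem at x = -16 mm on the handle's side; crown's top 7 mm above the seat; tip bent down at x = +16 to +20, away from the handle, reaching 21 mm below the seat. The mouth opens downward, 26 mm clear.
- hanger: Brass wire frame, 0.15 kg, hung loosely by two hooks on the cross bar of a fixed stand; it can swing front to back. Below is an upright loop 60 mm wide (y) and 60 high (z) inside, open along x. Origin as point loop_bar. The cross bar is 121 mm above it; the stand's column is 115 mm behind (+x), its base plate (12 mm thick) below. -x is the clear front, toward the robot.
- loop_bar (a point): Middle of the top of the loop's bottom bar (7 mm thick, along y), about 194 mm above the worktop; z up, -x to the front. The hook's seat comes to lie here, the hook's tip having passed through the loop from the front.
- white_pot: A bystander: a pot just like the green one, but white. Origin and axes as the green pot's.
Mind the look-alikes: they are no part of the job. Leave any pink look-alike of the green_pot alone. Several things have the shape of the hanger; the one meant has the colours described above.

How it is judged:
By the outcome, as a careful person would: the job done as asked, in the order asked, and still so for the second after the job is handed in, with the robot touching nothing.
It also fails if it takes over 58 s, if anything falls off the work surface, if the arm or the gripper's body presses on something with over 40 N, if the wrist force passes 120 N, or if a joint passes its speed limit or range.

ROBOT

A 6-joint arm with a two-finger parallel gripper is mounted at the origin on a cart in front of the work surface, level with it; the furniture and walls round the work are solid. World frame = base frame: x ahead of the robot, y to its left, z up, the work surface at z = 0. Lengths are in m, angles in rad, forces in N, time in s.
With the tool pointing down it reaches from about 0.325 to 1 m from the base axis. Payload 5.1 kg.
Tool frame: the origin (TCP) lies at the very end of the fingers, on their centre line; the grasp point (between the pads) lies 19 mm behind it (env.pinch_z is the distance from the TCP to the grasp point, in m); z points along the fingers, y is the line along which they close (so a half turn about z gives the same grasp; the last joint's range is limited). The gripper opens to 85 mm and grips with 20 to 120 N. Pads are 22 mm wide; open, the fingers measure 114 mm over their backs; the gripper's body (76 mm by 85 mm) begins 54 mm behind the grasp point. The pads swing forward as they close: fully open they stand 13 mm farther back than shut.
Start: joints at [1.078, 0.124, 1.65, -0, 1.367, -0.083], TCP at [0.259, 0.596, 0.231] pointing down, gripper open.
Joint ranges: [-2.61, 2.61], [-1.02, 2.33], [0.03, 2.71], [-1.35, 4.49], [0.32, 2.68], [-2.91, 2.91]. Speed limits (rad/s): [2.57, 2.57, 3.14, 3.14, 3.14, 3.14].

INTERFACE

Orientations are given as a unit quaternion [w, x, y, z].
In Python, from station import env gives the robot as it stands.
- The arm moves only by the tool arm_command, never from a script. Its argument "commands" is one flat list of numbers, 7 for each row, row after row: the turn, a rotation vector about the tool's x, y, z normalised to -1 to 1, where 1 is 45 degrees, then the shift along the tool's x, y, z normalised to -1 to 1, where 1 is 0.25 m, then the gripper's target within -1 to 1 (fully open at 1, half-way at 0, shut at -1). In form: [ax, ay, az, x, y, z, gripper, ax, ay, az, x, y, z, gripper, ...]. A call has 1 to 20 rows; each row shifts and turns the commanded pose from where the row before left it, along the tool's axes as they then stand; what a row does not reach is not made up. A row lasts 1/8 s, in which the tool goes at most 62.5 mm and 10.7 degrees, less where a joint would pass 70% of its speed; a pose out of reach is approached as far as the arm can. A call with a number of a shift or a turn outside -1 to 1 is refused whole. A call with a gripper value outside its range is refused whole. The fingers move at their own pace and stop on an object; "newtons" is the grip in N (left out, the last holds). Time passes only in rows, so rows that do not move let the fingers close. It gives the time, the measured TCP pose, the force, the opening and the grip force at its end, in the units of the state.
- env.get_obs(): the state, without advancing time (a new reading comes with each control period).
- env.get_image(name): name is "scene" or "top" or "wrist"; returns the picture (400x640x3 uint8, red, green, blue); there is no depth.
- env.camera_info(name): a dict with "fx", "fy", "cx", "cy" (pixels), "camera_from_world" (4x4, takes a point from world to camera coordinates); the wrist camera has in their place "tool_from_camera" (4x4, takes a point from camera to tool coordinates, whose origin is the TCP and whose axes are the flange's). Camera axes: x right, y up, looking along -z (the intrinsics and any distortion apply to the point x, -y, -z); pixel columns grow to the right and rows downward; lengths in m; the calibration is good to about 2 mm. A picture is of the moment at which its call begins: read the wrist's pose just before it. camera_info takes no time and is no camera call.
- env.hand_in(): hands the job in; it is judged then, once.
Trained networks look in the newest picture that a camera, given by its name, has taken for a name from the list of things; names that differ only in an ending like _2 or _b are one class to them, and where a whole thing is asked for, a point or a joint stands for the part that bears it (a point fixed in the world has none). Each returns a list of dicts, best first, with "p" (0 to 1); they miss things now and then, are a little off and sometimes report something else, mostly with a low value. They report only what shows in the picture. A call takes as long as a camera call. They do not tell look-alikes from the thing itself.
- env.trace(camera, name): "region" (400x640 bool, what is visible of it) and "bbox" ([left, top, right, bottom] in pixels, round what is visible of it).
- env.pinpoint(camera, name): "at" ([row, column] in pixels: a listed point, or the origin of a listed thing).
The state is a dict: "clock": time; "joints": joint angles; "dq": joint speeds; "joint_efforts": joint torques, N m; "ee_pos": TCP position; "orientation": TCP orientation; "contact_force": force on the tool from outside, world axes, zero at the start; "torque": the same for the moment, N m; "grip_width": finger opening in m; "gripper_force": force on a finger pad.
Only numpy, scipy, OpenCV 4.12 (cv2) and the standard library are available. Lean on these libraries where they do the work, as an engineer would, in place of code of your own. Each camera call takes 0.05 s, during which the arm holds its last target. There are 200 camera calls.

## Working session

There is one attempt and no reset: what is moved stays moved. The work goes in short steps, Python scripts to look and compute and a tool call to move; the robot and the scene stay as the last step left them, time stands still between calls to the robot, and variables do not carry over. Pictures are saved under pics/ and viewed, at most 13 in all, crops included, and the job is handed in when it is done.

Besides the shell and the picture viewer there is one more tool, called after "Call:" as name(argument=value, ...), one argument or row to a line, values as JSON. arm_command: Moves the arm, as the interface text tells. Scaled input: -1 to 1 covers 0.25 m each way for a shift and 45 degrees each way for a turn. Its arguments: {"type":"object","properties":{"commands":{"type":"array","items":{"type":"number","minimum":-1,"maximum":1}},"newtons":{"type":"number"}},"required":["commands"]}

```bash
mkdir -p pics; cat > h.py <<'E'
import numpy as np, cv2
from station import env
from scipy.spatial.transform import Rotation as R
def save(n,im): cv2.imwrite('pics/'+n, im[:,:,::-1])
def cam(c):
    i=env.camera_info(c)
    if 'camera_from_world' in i: M=np.array(i['camera_from_world'])
    else:
        o=env.get_obs(); T=np.eye(4); q=o['orientation']; T[:3,:3]=R.from_quat([q[1],q[2],q[3],q[0]]).as_matrix(); T[:3,3]=o['ee_pos']
        M=np.linalg.inv(T@np.array(i['tool_from_camera']))
    return i,M
def proj(c,p):
    i,M=cam(c); q=(M@np.append(p,1))[:3]; return np.array([i['cy']+i['fy']*q[1]/q[2], i['cx']-i['fx']*q[0]/q[2]])
def ray(c,rc):
    i,M=cam(c); d=np.array([(rc[1]-i['cx'])/i['fx'],-(rc[0]-i['cy'])/i['fy'],-1]); Rm=M[:3,:3]
    return -Rm.T@M[:3,3], Rm.T@d/np.linalg.norm(d)
def atz(c,rc,z):
    o,d=ray(c,rc); return o+d*(z-o[2])/d[2]
def tri(a,b):
    A=[];B=[]
    for c,rc in (a,b):
        o,d=ray(c,rc); P=np.eye(3)-np.outer(d,d); A.append(P);B.append(P@o)
    x=np.linalg.solve(sum(A),sum(B)); return x,[np.linalg.norm(P@x-q) for P,q in zip(A,B)]
E
python3 - <<'E'
from h import *
s=env.get_image('scene'); t=env.get_image('top')
save('s0.png',s); save('t0.png',t)
print({k:v for k,v in env.camera_info('scene').items()}, env.camera_info('top'))
for c in('scene','top'):
    for n in('green_pot','green_pot_grip','green_pot_hook','loop_bar','hanger'):
        print(c,n,[(np.round(d['at'],1).tolist(),round(d['p'],2)) for d in env.pinpoint(c,n)])
print(env.get_obs())
E
```

```text
{'fx': 405.65712468826445, 'fy': 405.65712468826445, 'cx': 320.3025571092494, 'cy': 194.7777145461604, 'camera_from_world': array([[ 6.70490449e-01, -7.41917739e-01,  7.91628912e-04,
        -4.33150845e-01],
       [ 3.09300912e-01,  2.80492857e-01,  9.08656538e-01,
        -2.66934133e-01],
       [-6.74370450e-01, -6.09000678e-01,  4.17543615e-01,
        -7.11531219e-01],
       [ 0.00000000e+00,  0.00000000e+00,  0.00000000e+00,
         1.00000000e+00]])} {'fx': 414.57997288842535, 'fy': 414.57997288842535, 'cx': 319.2098401105165, 'cy': 205.26273235775145, 'camera_from_world': array([[-0.02937278, -0.99939362, -0.01869819, -0.05791497],
       [ 0.9859766 , -0.03204267,  0.16377855, -0.56541025],
       [-0.16427838, -0.01362534,  0.98631991, -1.09908839],
       [ 0.        ,  0.        ,  0.        ,  1.        ]])}
scene green_pot [([277.3, 312.9], 0.92), ([282.9, 405.1], 0.69)]
scene green_pot_grip [([278.8, 275.7], 0.74), ([294.9, 381.9], 0.68)]
scene green_pot_hook [([222.7, 411.6], 0.79), ([219.5, 309.9], 0.75), ([148.2, 283.3], 0.37)]
scene loop_bar [([146.1, 287.6], 0
[... 435 characters left out ...]
 array([ 1.07842319e+00,  1.23752162e-01,  1.65029004e+00, -5.59411764e-05,
        1.36748439e+00, -8.25943714e-02]), 'dq': array([ 1.10317802e-04,  8.23603295e-05, -1.92357653e-04, -1.79787968e-03,
       -2.10676724e-04,  1.66720559e-03]), 'joint_efforts': array([ 9.83417021e-05, -4.23287487e+01, -3.65522754e+01, -3.64798836e-05,
        6.04168999e-04,  1.71711537e-05]), 'ee_pos': array([0.25899913, 0.5961655 , 0.23135909]), 'orientation': array([3.56349658e-05, 2.03453329e-01, 9.79084644e-01, 2.39043721e-05]), 'contact_force': array([ 0.30564918, -0.01410119,  0.16852894]), 'torque': array([ 0.01055027, -0.00394024,  0.04836536]), 'gripper_force': 0.0, 'grip_width': 0.08547964381646743}
```

View pics/s0.png

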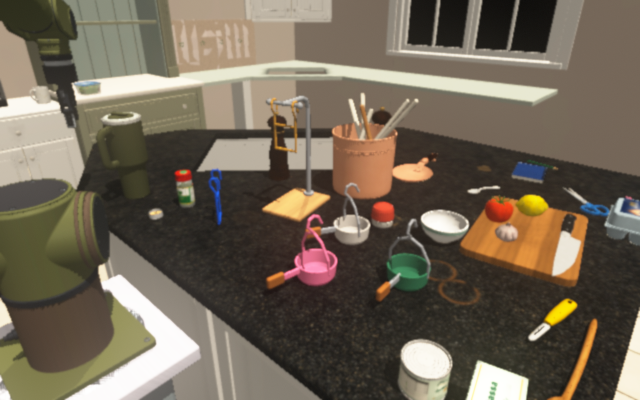

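View pics/t0.png

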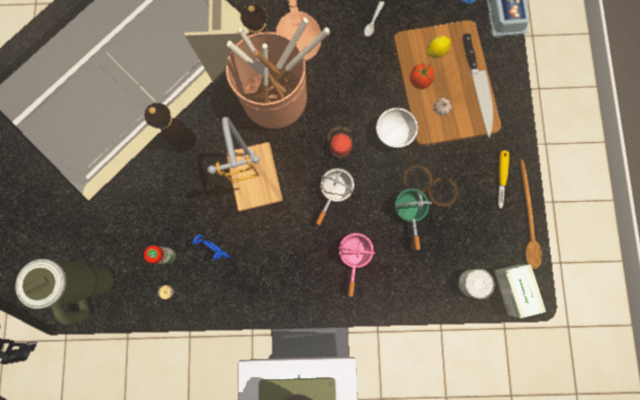

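The scene shows three pots: green at scene (row 283, col 405) / top (208, 406), pink at scene (277, 313) / top (253, 353), and white at scene (230, 350) / top (186, 337). There are two hanger shapes: the brass one on the stand at scene (146, 288) / top (180, 242), and a blue one on the worktop at scene (217, 218) / top (248, 219). I choose the green pot and the brass hanger, and check both in one crop.

```bash
python3 - <<'E'
from h import *
s=env.get_image('scene'); t=env.get_image('top')
a=cv2.resize(s[85:225,245:345],None,fx=4,fy=4,interpolation=2)
b=cv2.resize(t[110:215,195:295],None,fx=4,fy=4,interpolation=2)
c=cv2.resize(s[215:305,365:440],None,fx=4,fy=4,interpolation=2)
W=np.zeros((560,800,3),np.uint8); W[:,:400]=a; W[:300,400:700]=0; W[:420,400:800]=b
save('c0.png',W)
t2=cv2.resize(t[185:255,385:435],None,fx=5,fy=5,interpolation=2)
W=np.zeros((360,560,3),np.uint8); W[:,:300]=c; W[:350,310:560]=t2; save('c1.png',W)
S={'grip':(294.9,381.9),'hook':(222.7,411.6),'pot':(282.9,405.1),'bar':(146.1,287.6)}
T={'grip':(241.6,414.8),'hook':(200.6,421.6),'pot':(208.2,406.2),'bar':(179.6,242.3)}
for k in S: print(k,tri(('scene',S[k]),('top',T[k])))
print(atz('top',T['grip'],.036),atz('top',T['hook'],.148),atz('top',T['pot'],0),atz('top',T['bar'],.194))
print(atz('scene',S['grip'],.036),atz('scene',S['hook'],.148),atz('scene',S['pot'],0),atz('scene',S['bar'],.194))
E
```

```text
grip (array([ 0.45659559, -0.33614687,  0.02350319]), [np.float64(0.000181244557838624), np.float64(0.00018124455783850336)])
hook (array([ 0.55015902, -0.33400073,  0.14759608]), [np.float64(0.0003450022874529653), np.float64(0.000345002287452962)])
pot (array([ 0.55761031, -0.3272818 , -0.0087396 ]), [np.float64(0.0029045947001705165), np.float64(0.002904594700170494)])
bar (array([0.61304457, 0.10139768, 0.19894258]), [np.float64(0.008207192212003073), np.float64(0.00820719221200305)])
[ 0.45583007 -0.33362815  0.036     ] [ 0.54987659 -0.33361656  0.148     ] [ 0.55442791 -0.32320184  0.        ] [0.60808519 0.10786402 0.194     ]
[ 0.44281038 -0.34435484  0.036     ] [ 0.54984118 -0.33453767  0.148     ] [ 0.54958387 -0.33463351  0.        ] [0.63030683 0.10784149 0.194     ]
```

View pics/c0.png

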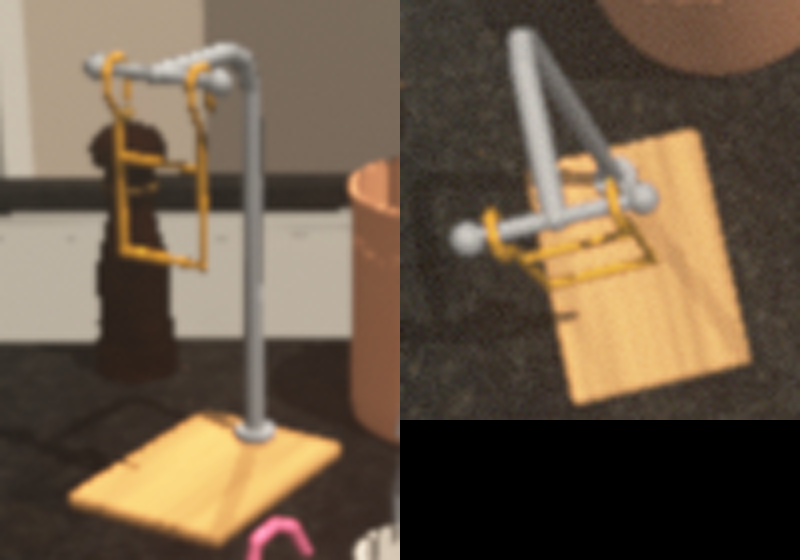

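View pics/c1.png

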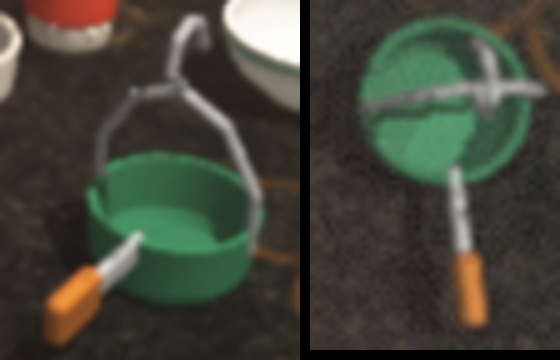

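The crops confirm both choices: the green pot with its orange grip, and the brass hanger on the stand. The bottom bar runs scene (147.5, 275)–(151.8, 296.3), top (181.3, 231.3)–(175.5, 258.8).

```bash
python3 - <<'E'
from h import *
A=(tri(('scene',(147.5,275.3)),('top',(181.0,231.3)))); B=tri(('scene',(151.5,296)),('top',(175.5,258.5)))
print('bar ends',A,B)
# bar at z=.1905
for r in((181.,231.3),(175.5,258.5)): print(atz('top',r,.1905))
for r in((147.5,275.3),(151.5,296)): print(atz('scene',r,.1905))
# crossbar z=.315 ball centers
ca=[atz('top',(110+238/4,195+(468-400)/4),.307),atz('top',(110+196/4,195+(642-400)/4),.307)]
cs=[atz('scene',(85+66/4,245+95/4),.307),atz('scene',(85+78/4,245+222/4),.307)]
print('cross',ca,cs)
# base plate edges top z=.012
for p in((575,403),(750,360),(695,130)): print('plate',atz('top',(110+p[1]/4,195+(p[0]-400)/4),.012))
for p in((70,495),(218,543),(342,447)): print('plate s',atz('scene',(85+p[1]/4,245+p[0]/4),.012))
# pot: handle & grip by colour
t=env.get_image('top'); h=cv2.cvtColor(t,cv2.COLOR_RGB2HSV); 
m=((h[...,0]<20)&(h[...,1]>150)&(h[...,2]>90)); m[:, :400]=0; m[:,430:]=0; m[:225]=0; m[255:]=0
ys,xs=np.nonzero(m); g=(ys.mean(),xs.mean()); print(len(ys),g,atz('top',g,.044))
P=np.c_[xs,ys].astype(np.float32); print(cv2.fitLine(P,cv2.DIST_L2,0,.01,.01).T, ys.min(),ys.max())
s=env.get_image('scene'); h=cv2.cvtColor(s,cv2.COLOR_RGB2HSV)
m=((h[...,0]<20)&(h[...,1]>150)&(h[...,2]>90)); m[:, :370]=0; m[:,396:]=0; m[:270]=0; m[305:]=0
ys,xs=np.nonzero(m); print('s',len(ys),ys.mean(),xs.mean(),atz('scene',(ys.mean(),xs.mean()),.036), tri(('scene',(ys.mean(),xs.mean())),('top',g)))
g_=((cv2.cvtColor(t,cv2.COLOR_RGB2HSV)[...,0]>60)&(cv2.cvtColor(t,cv2.COLOR_RGB2HSV)[...,0]<95)&(cv2.cvtColor(t,cv2.COLOR_RGB2HSV)[...,1]>100)).astype(np.uint8); g_[:, :390]=0;g_[:,432:]=0;g_[:185]=0;g_[226:]=0
ct=max(cv2.findContours(g_,0,2)[0],key=cv2.contourArea); print(cv2.fitEllipse(cv2.convexHull(ct)), cv2.minEnclosingCircle(ct)); (x,y),r=cv2.minEnclosingCircle(ct); print(atz('top',(y,x),.04))
E
```

```text
bar ends (array([0.60744902, 0.13501978, 0.18944098]), [np.float64(0.0011545814092072098), np.float64(0.0011545814092073475)]) (array([0.61965138, 0.06746351, 0.18990811]), [np.float64(0.0022168200026450383), np.float64(0.002216820002645079)])
[0.60631936 0.13552303 0.1905    ]
[0.61784965 0.06885001 0.1905    ]
[0.60622657 0.13187962 0.1905    ]
[0.62035813 0.06502263 0.1905    ]
cross [array([0.60591379, 0.15082984, 0.307     ]), array([0.62613519, 0.05628039, 0.307     ])] [array([0.63026131, 0.17730716, 0.307     ]), array([0.66177202, 0.08574436, 0.307     ])]
plate [0.5606289  0.15477992 0.012     ]
plate [0.58766269 0.02947418 0.012     ]
plate [0.75988985 0.06721963 0.012     ]
plate s [0.56135353 0.14936533 0.012     ]
plate s [0.58141781 0.01833688 0.012     ]
plate s [0.75622253 0.05720649 0.012     ]
66 (np.float64(242.4848484848485), np.float64(416.7121212121212)) [ 0.45270861 -0.33693099  0.044     ]
[[1.5053771e-01 9.8860425e-01 4.1671213e+02 2.4248485e+02]] 236 250
s 175 290.41714285714284 382.95428571428573 [ 0.45566781 -0.33808623  0.036     ] (array([ 0.45351039, -0.33877568,  0.03750706]), [np.float64(0.0005495627577432298), np.float64(0.0005495627577431888)])
((408.1529846191406, 211.72459411621094), (16.002029418945312, 20.337711334228516), 82.79602813720703) ((408.5, 211.5), 10.606701850891113)
[ 0.53892175 -0.32103196  0.04      ]
```

Call:
arm_command(
  commands=[0,0,-0.211,0,0,0,1,0,0,-0.211,0,0,0,1,0,0,-0.211,0,0,0,1,0,0,0,-0.023,-0.223,0,1,0,0,0,-0.023,-0.223,0,1,0,0,0,-0.023,-0.223,0,1,0,0,0,-0.023,-0.223,0,1,0,0,0,-0.023,-0.223,0,1,0,0,0,-0.023,-0.223,0,1,0,0,0,-0.023,-0.223,0,1,0,0,0,-0.023,-0.223,0,1,0,0,0,-0.023,-0.223,0,1,0,0,0,-0.023,-0.223,0,1,0,0,0,-0.023,-0.223,0,1,0,0,0,-0.023,-0.223,0,1,0,0,0,-0.023,-0.223,0,1,0,0,0,-0.023,-0.223,0,1,0,0,0,-0.023,-0.223,0,1,0,0,0,-0.023,-0.223,0,1,0,0,0,-0.023,-0.223,0,1],
)

```text
clock: 3.3
ee_pos: [0.4392, -0.3415, 0.2315]
orientation: [0.0, -0.043, 0.999, -0.0]
contact_force: [1.3, 0.9, 0.1]
grip_width: 0.0852
gripper_force: 0.0
```

Call:
arm_command(
  commands=[0,0,0,0,0,0,1,0,0,0,0,0,0,1],
)

```text
clock: 3.55
ee_pos: [0.4389, -0.3393, 0.231]
orientation: [-0.0, -0.043, 0.999, 0.0]
contact_force: [0.1, -0.4, -0.2]
grip_width: 0.0854
gripper_force: 0.0
```

```bash
python3 - <<'E'
from h import *
print(env.camera_info('wrist'))
w=env.get_image('wrist'); save('w0.png',w)
o=env.get_obs(); print(o['ee_pos'],o['orientation'],o['joints'])
for n in('green_pot_grip','green_pot_hook'):
    print(n,[(np.round(d['at'],1).tolist(),round(d['p'],2),atz('wrist',d['at'],.036 if 'grip' in n else .148)) for d in env.pinpoint('wrist',n)])
E
```

```text
{'fx': 313.3599599372665, 'fy': 313.3599599372665, 'cx': 316.95368594472, 'cy': 197.9723438800207, 'tool_from_camera': array([[ 7.64816192e-04,  9.61919923e-01,  2.73330345e-01,
         6.96615392e-02],
       [ 9.99999191e-01, -1.01337978e-03,  7.68208262e-04,
         9.60930882e-04],
       [ 1.01594228e-03,  2.73329537e-01, -9.61919920e-01,
        -1.41981813e-01],
       [ 0.00000000e+00,  0.00000000e+00,  0.00000000e+00,
         1.00000000e+00]])}
[ 0.43894671 -0.33874438  0.23123797] [-6.58667535e-05 -4.38874097e-02  9.99036456e-01  2.26120251e-04] [-7.54191195e-01 -8.72711694e-02  1.86445570e+00  2.26152853e-04
  1.36482390e+00 -2.41283684e+00]
green_pot_grip [([187.9, 319.7], 0.84, array([ 0.45330005, -0.33347073,  0.036     ])), ([97.8, 508.5], 0.66, array([ 0.34121569, -0.14929223,  0.036     ])), ([331.9, 315.0], 0.65, array([ 0.64211618, -0.32216534,  0.036     ])), ([255.7, 312.0], 0.57, array([ 0.53629255, -0.33499314,  0.036     ]))]
green_pot_hook [([214.0, 539.8], 0.78, array([ 0.43095806, -0.16860163,  0.148     ])), ([331.6, 315.8], 0.72, array([ 0.55143561, -0.3285361 ,  0.148     ]))]
```

View pics/w0.png

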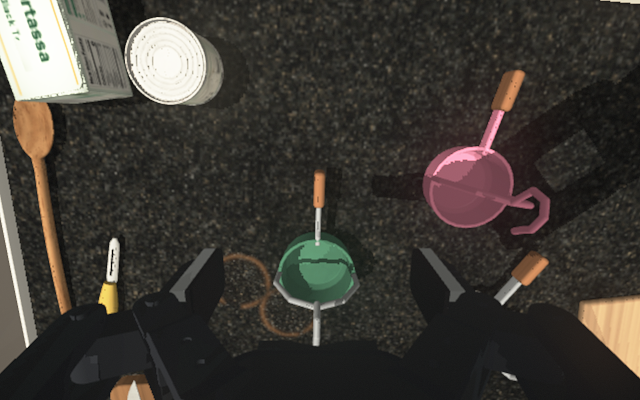

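The wrist view shows the green pot's grip at (188, 320) with its handle running straight down to the bowl at (270, 317). The yaw comes out near 3°. The pink pot is to the right at (185, 470). I descend on the green grip.

Call:
arm_command(
  commands=[0,0,0.045,0,0,0,1,0,0,0,-0.057,0.013,0.05,1,0,0,0,0,0,0.16,1,0,0,0,0,0,0.16,1,0,0,0,0,0,0.16,1,0,0,0,0,0,0.16,1,0,0,0,0,0,0.1,1,0,0,0,0,0,0.06,1,0,0,0,0,0,0,1,0,0,0,0,0,0,1],
)

```text
clock: 4.95
ee_pos: [0.4541, -0.336, 0.02]
orientation: [0.001, -0.026, 1.0, -0.001]
contact_force: [-0.0, -0.8, 0.3]
grip_width: 0.0851
gripper_force: 0.0
```

```bash
python3 - <<'E'
from h import *
w=env.get_image('wrist'); save('w1.png',w)
o=env.get_obs(); print(o['ee_pos'],o['orientation'],o['contact_force'])
h=cv2.cvtColor(w,cv2.COLOR_RGB2HSV)
for d in env.pinpoint('wrist','green_pot_grip')[:3]: print(d['at'],d['p'],atz('wrist',d['at'],.036))
E
```

```text
[ 0.4541595  -0.3361965   0.02032647] [ 1.00431045e-03 -2.60547474e-02  9.99659572e-01 -9.39466437e-04] [-0.42064273 -0.14826352  0.14590768]
[266.7, 318.4] 0.91 [ 0.45219657 -0.33479641  0.036     ]
```

View pics/w1.png

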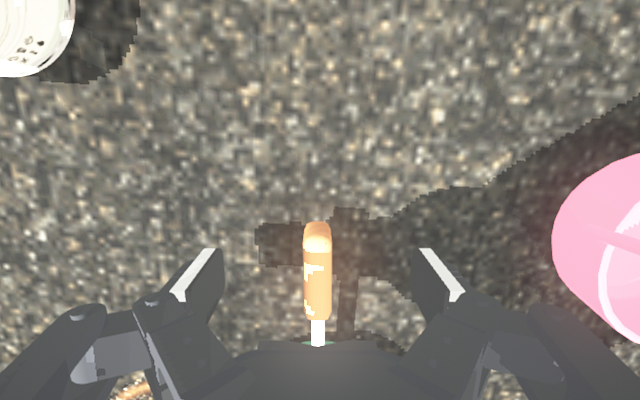

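The grip lies centred between the fingers, at (223–320, 303–332). Closing.

Call:
arm_command(
  commands=[0,0,0,0,0,0,-1,0,0,0,0,0,0,-1,0,0,0,0,0,0,-1,0,0,0,0,0,0,-1,0,0,0,0,0,0,-1,0,0,0,0,0,0,-1,0,0,0,0,0,0,-1,0,0,0,0,0,0,-1],
  newtons=60,
)

```text
clock: 6.05
ee_pos: [0.4531, -0.3355, 0.0189]
orientation: [-0.0, -0.026, 1.0, 0.0]
contact_force: [-0.5, 1.3, 2.7]
grip_width: 0.011
gripper_force: 61.8
```

Call:
arm_command(
  commands=[0,0,0,0,0,-0.04,-1,0,0,0,0,0,-0.08,-1,0,0,0,0,0,-0.14,-1,0,0,0,0,0,-0.14,-1,0,0,0,0,0,-0.14,-1,0,0,0,0,0,-0.14,-1,0,0,0,0,0,-0.08,-1,0,0,0,0,0,0,-1,0,0,0,0,0,0,-1],
)

```text
clock: 7.18
ee_pos: [0.4525, -0.3349, 0.2072]
orientation: [-0.001, -0.026, 1.0, 0.001]
contact_force: [0.4, 0.2, -1.5]
grip_width: 0.0113
gripper_force: 61.5
```

```bash
python3 - <<'E'
from h import *
env.get_image('scene');env.get_image('top')
o=env.get_obs(); print(o['ee_pos'],o['orientation'],o['contact_force'],o['grip_width'])
for n in('green_pot_grip','green_pot_hook','green_pot'):
  S=env.pinpoint('scene',n); T=env.pinpoint('top',n)
  for a in S[:3]:
    for b in T[:3]:
      x,r=tri(('scene',a['at']),('top',b['at']))
      if r[0]<.006: print(n,x,r[0],a,b)
E
```

```text
[ 0.45231865 -0.33474686  0.2066368 ] [-0.00131969 -0.0259906   0.99966054  0.00124848] [ 0.82940174 -1.05503299 -0.66506712] 0.011045195098737763
green_pot_hook [ 0.43037803 -0.16747758  0.14439418] 0.004716449359818269 {'at': [218.5, 312.8], 'p': 0.9} {'at': [252.0, 356.0], 'p': 0.94}
green_pot [ 0.5605616  -0.32985019  0.17981786] 0.001758030538440227 {'at': [205.9, 414.7], 'p': 0.96} {'at': [194.5, 422.1], 'p': 0.74}
green_pot [ 0.42941208 -0.16405183 -0.0086676 ] 0.0034643813881267338 {'at': [278.9, 311.3], 'p': 0.7} {'at': [254.9, 351.4], 'p': 0.91}
```

Call:
arm_command(
  commands=[0,0,0,0.032,0.06,0,-1,0,0,0,0,0.1,0,-1,0,0,0,0,0.132,0,-1,0,0,0,0,0.132,0,-1,0,0,0,0,0.132,0,-1,0,0,0,0,0.132,0,-1,0,0,0,0,0.132,0,-1,0,0,0,0,0.132,0,-1,0,0,0,0,0.132,0,-1,0,0,0,0,0.132,0,-1,0,0,0,0,0.132,0,-1,0,0,0,0,0.132,0,-1,0,0,0,0,0.08,0,-1,0,0,-0.07,0,0.024,0,-1,0,0,-0.07,0,0,0,-1,0,0,-0.06,0,0,0.05,-1,0,0,0,0,0,0.13,-1,0,0,0,0,0,0.13,-1,0,0,0,0,0,0.09,-1,0,0,0,0,0,0,-1],
)

```text
clock: 10.07
ee_pos: [0.4219, 0.0604, 0.1068]
orientation: [-0.002, -0.105, 0.994, 0.0]
contact_force: [-1.1, 0.1, -0.8]
grip_width: 0.0112
gripper_force: 61.4
```

Call:
arm_command(
  commands=[0,0,0,0,0,0,-1,0,0,0,0,0,0,-1,0,0,0,0,0,0,-1],
)

```text
clock: 10.45
ee_pos: [0.4252, 0.0597, 0.1099]
orientation: [0.001, -0.104, 0.995, -0.0]
contact_force: [0.9, -0.7, -1.0]
grip_width: 0.0107
gripper_force: 61.4
```

```bash
python3 - <<'E'
from h import *
s=env.get_image('scene');t=env.get_image('top')
o=env.get_obs(); print(o['ee_pos'],o['orientation'],o['contact_force'],o['grip_width'])
for n in('green_pot_hook','loop_bar','green_pot'):
  S=env.pinpoint('scene',n); T=env.pinpoint('top',n)
  for a in S[:4]:
    for b in T[:4]:
      x,r=tri(('scene',a['at']),('top',b['at']))
      if r[0]<.01: print(n,x.round(4),round(r[0],4),a,b)
tip=lambda p:p
W=np.zeros((560,800,3),np.uint8)
W[:,:440]=cv2.resize(s[85:225,200:310],None,fx=4,fy=4,interpolation=2)
W[:480,440:]=cv2.resize(t[130:250,200:290],None,fx=4,fy=4,interpolation=2)
# predicted hook seat marker
q=o['orientation']; Rm=R.from_quat([q[1],q[2],q[3],q[0]]).as_matrix(); seat=o['ee_pos']+Rm@[-.098,0,-.129]; print('seat',seat)
p=proj('scene',seat); cv2.circle(W,(int((p[1]-200)*4),int((p[0]-85)*4)),2,(255,0,0),-1)
p=proj('top',seat); cv2.circle(W,(int((p[1]-200)*4)+440,int((p[0]-130)*4)),2,(255,0,0),-1)
save('c2.png',W)
E
```

```text
[0.42491546 0.05957984 0.10942152] [ 5.34941142e-04 -1.04298396e-01  9.94545905e-01 -3.99391277e-05] [-0.05856273 -0.02582346 -0.32201257] 0.010612513552880122
green_pot_hook [ 0.4285 -0.1648  0.1496] 0.0024 {'at': [216.3, 310.1], 'p': 0.73} {'at': [252.0, 355.7], 'p': 0.65}
green_pot_hook [0.524  0.0828 0.2342] 0.0046 {'at': [142.4, 265.1], 'p': 0.67} {'at': [212.5, 248.3], 'p': 0.83}
loop_bar [0.6098 0.1053 0.1884] 0.0026 {'at': [149.9, 283.8], 'p': 0.69} {'at': [180.2, 243.1], 'p': 0.58}
loop_bar [0.6109 0.1032 0.1913] 0.005 {'at': [148.9, 285.5], 'p': 0.56} {'at': [180.2, 243.1], 'p': 0.58}
loop_bar [0.4514 0.2187 0.0056] 0.0037 {'at': [216.3, 218.1], 'p': 0.55} {'at': [251.1, 215.8], 'p': 0.56}
green_pot [ 4.308e-01 -1.662e-01 -1.000e-04] 0.0019 {'at': [275.9, 311.7], 'p': 0.95} {'at': [253.8, 352.7], 'p': 0.61}
green_pot [0.5372 0.0885 0.0761] 0.0033 {'at': [197.4, 267.8], 'p': 0.81} {'at': [214.0, 259.1], 'p': 0.62}
seat [0.52064495 0.07990669 0.23852491]
```

View pics/c2.png

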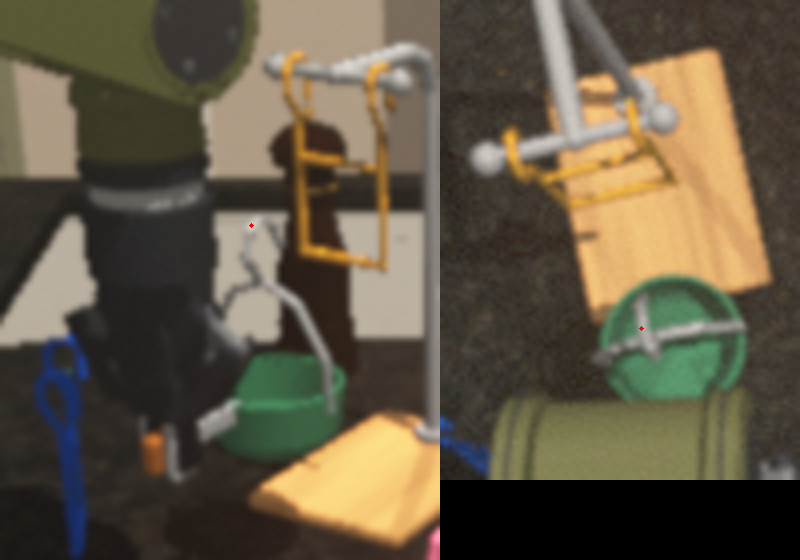

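The red predicted seat lies on the hook crown in both views (crop points (251, 226) and (641, 328)), and the hook lines up with the loop. I lower 12 mm, move forward 80 mm, then look.

Call:
arm_command(
  commands=[0,0,0,0,0,0.05,-1,0,0,0,-0.04,0,0,-1,0,0,0,-0.06,0,0,-1,0,0,0,-0.06,0,0,-1,0,0,0,-0.06,0,0,-1,0,0,0,-0.05,0,0,-1,0,0,0,-0.03,0,0,-1,0,0,0,-0.02,0,0,-1,0,0,0,0,0,0,-1,0,0,0,0,0,0,-1],
)

```text
clock: 12.1
ee_pos: [0.5025, 0.0761, 0.0962]
orientation: [-0.0, -0.104, 0.995, -0.0]
contact_force: [0.2, 0.4, -0.7]
grip_width: 0.011
gripper_force: 61.4
```

```bash
cat > look.py <<'E'
from h import *
import sys
s=env.get_image('scene');t=env.get_image('top')
o=env.get_obs(); print(o['ee_pos'],o['contact_force'],o['grip_width'])
q=o['orientation']; Rm=R.from_quat([q[1],q[2],q[3],q[0]]).as_matrix(); seat=o['ee_pos']+Rm@[-.098,0,-.129]; print('seat',seat)
W=np.zeros((600,800,3),np.uint8)
W[:600,:420]=cv2.resize(s[90:190,250:320],None,fx=6,fy=6,interpolation=2)
W[:600,440:800]=cv2.resize(t[135:235,215:275],None,fx=6,fy=6,interpolation=2)
save(sys.argv[1],W)
for n in('green_pot_hook','loop_bar','green_pot'):
  S=env.pinpoint('scene',n); T=env.pinpoint('top',n)
  for a in S[:4]:
    for b in T[:4]:
      x,r=tri(('scene',a['at']),('top',b['at']))
      if r[0]<.01 and x[1]>0: print(n,x.round(4),round(r[0],4),a,b)
E
python3 look.py c3.png
```

```text
[0.50251489 0.07614971 0.09631263] [-1.09381025  0.63967551 -0.98214035] 0.010888061412451232
seat [0.59839327 0.09649133 0.22530315]
green_pot_hook [0.6015 0.0929 0.2313] 0.0005 {'at': [136.3, 283.0], 'p': 0.74} {'at': [178.4, 245.6], 'p': 0.89}
green_pot_hook [0.6049 0.0979 0.2295] 0.0004 {'at': [136.3, 283.0], 'p': 0.74} {'at': [177.5, 243.4], 'p': 0.58}
loop_bar [0.611  0.0994 0.1971] 0.001 {'at': [147.3, 284.2], 'p': 0.56} {'at': [177.7, 245.8], 'p': 0.65}
green_pot [0.6089 0.0947 0.0672] 0.0003 {'at': [191.6, 286.7], 'p': 0.73} {'at': [189.5, 256.5], 'p': 0.9}
green_pot [0.575  0.0637 0.2397] 0.0031 {'at': [137.4, 284.5], 'p': 0.41} {'at': [189.5, 256.5], 'p': 0.9}
```

View pics/c3.png

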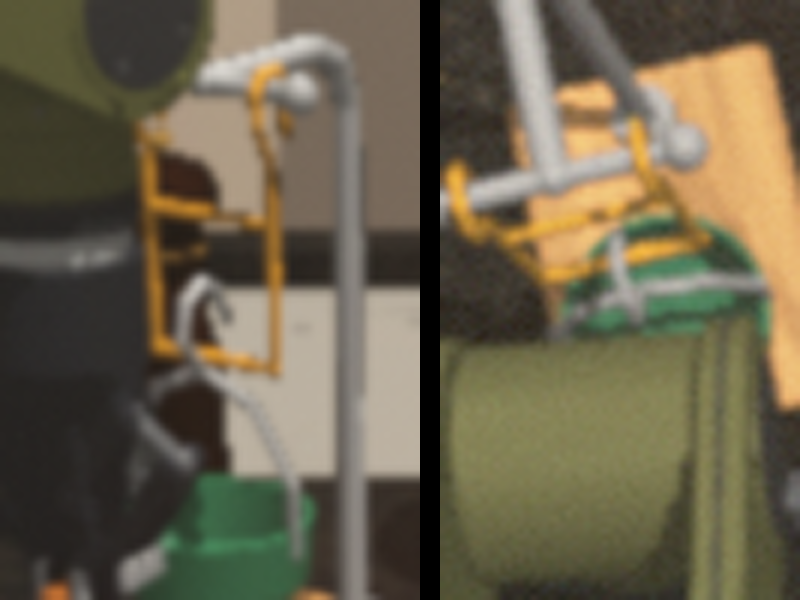

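The hook has entered the loop: crown at crop (205, 280), tip at (228, 315), above the bar at (215, 358). The hanger is undisturbed. I go 12 mm further, then lower.

Call:
arm_command(
  commands=[0,0,0,-0.024,0,0,-1,0,0,0,-0.024,0,0,-1,0,0,0,0,0,0,-1,0,0,0,0,0,0.03,-1,0,0,0,0,0,0.03,-1,0,0,0,0,0,0.03,-1,0,0,0,0,0,0,-1,0,0,0,0,0,0,-1],
)

```text
clock: 13.5
ee_pos: [0.5146, 0.0787, 0.0739]
orientation: [0.0, -0.104, 0.995, -0.0]
contact_force: [0.8, -0.1, -0.9]
grip_width: 0.0111
gripper_force: 61.4
```

```bash
python3 look.py c4.png
```

```text
[0.5148551  0.07870631 0.07420407] [-0.1697639   0.44199536 -0.47814789] 0.01141156973624934
seat [0.61062406 0.09904488 0.20327633]
green_pot_hook [0.6079 0.0925 0.2073] 0.002 {'at': [144.5, 284.6], 'p': 0.62} {'at': [177.6, 248.1], 'p': 0.9}
loop_bar [0.6158 0.0986 0.1952] 0.0069 {'at': [147.4, 288.6], 'p': 0.49} {'at': [178.4, 244.1], 'p': 0.55}
loop_bar [0.6127 0.0989 0.1958] 0.0093 {'at': [147.4, 288.6], 'p': 0.49} {'at': [180.3, 243.3], 'p': 0.41}
green_pot [0.6192 0.1049 0.0381] 0.0003 {'at': [198.7, 287.2], 'p': 0.58} {'at': [188.1, 254.6], 'p': 0.73}
```

View pics/c4.png

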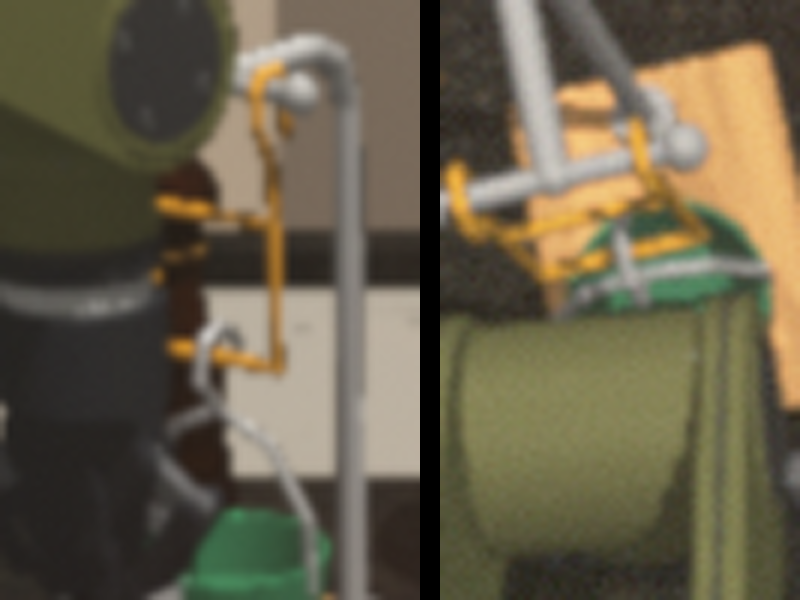

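The hook now straddles the bar: crown at crop (218, 328), bar passing through the mouth at (215, 353). I lower the last few millimetres gently.

Call:
arm_command(
  commands=[0,0,0,0,0,0.012,-1,0,0,0,0,0,0.012,-1,0,0,0,0,0,0,-1,0,0,0,0,0,0,-1],
)

```text
clock: 14.4
ee_pos: [0.5145, 0.0787, 0.0677]
orientation: [-0.0, -0.104, 0.995, -0.0]
contact_force: [-0.1, -0.3, -0.5]
grip_width: 0.011
gripper_force: 61.4
```

Call:
arm_command(
  commands=[0,0,0,0,0,0.008,-1,0,0,0,0,0,0,-1,0,0,0,0,0,0,-1],
)

```text
clock: 14.78
ee_pos: [0.5145, 0.0787, 0.0658]
orientation: [-0.0, -0.104, 0.995, -0.0]
contact_force: [-0.2, -0.2, -1.0]
grip_width: 0.0109
gripper_force: 61.4
```

Call:
arm_command(
  commands=[0,0,0,0,0,0.008,-1,0,0,0,0,0,0,-1,0,0,0,0,0,0,-1],
)

```text
clock: 15.15
ee_pos: [0.5151, 0.0787, 0.0644]
orientation: [0.001, -0.104, 0.995, -0.0]
contact_force: [-0.0, 0.6, 2.3]
grip_width: 0.0112
gripper_force: 61.9
```

Call:
arm_command(
  commands=[0,0,0,0,0,0,-1,0,0,0,0,0,0,-1],
)

```text
clock: 15.4
ee_pos: [0.5149, 0.0787, 0.0642]
orientation: [0.0, -0.104, 0.995, -0.0]
contact_force: [-0.1, 0.4, 2.5]
grip_width: 0.0112
gripper_force: 61.9
```

```bash
python3 look.py c5.png
```

```text
[0.51484046 0.07870317 0.06409913] [0.04395919 0.48699209 2.2088521 ] 0.011265616565930921
seat [0.61061183 0.09903371 0.19317087]
green_pot_hook [0.6081 0.0925 0.1929] 0.0016 {'at': [149.6, 285.0], 'p': 0.69} {'at': [179.0, 249.1], 'p': 0.93}
loop_bar [0.6098 0.0997 0.186 ] 0.0054 {'at': [151.1, 286.3], 'p': 0.63} {'at': [181.2, 244.8], 'p': 0.77}
loop_bar [0.6078 0.097  0.1973] 0.0062 {'at': [147.5, 286.6], 'p': 0.48} {'at': [181.2, 244.8], 'p': 0.77}
green_pot [0.6219 0.1065 0.0291] 0.0015 {'at': [201.0, 288.2], 'p': 0.58} {'at': [188.3, 254.2], 'p': 0.68}
```

View pics/c5.png

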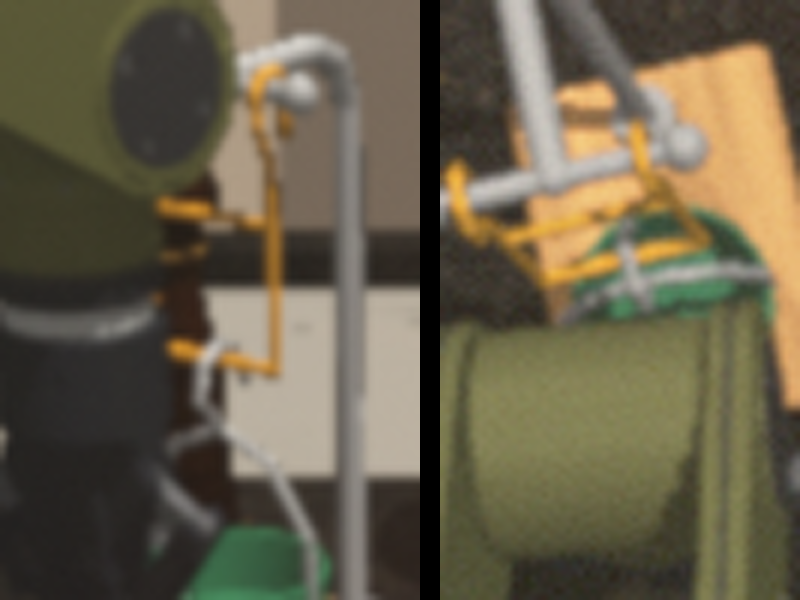

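Seated: the crown is on the bar at crop (212, 350), the tip has come out behind it at (240, 375), and the arm carries about 2.5 N less. I release gently and let it settle.

Call:
arm_command(
  commands=[0,0,0,0,0,0,-0.6,0,0,0,0,0,0,-0.5,0,0,0,0,0,0,-0.3,0,0,0,0,0,0,0,0,0,0,0,0,0,0.3,0,0,0,0,0,0,0.3,0,0,0,0,0,0,0.3,0,0,0,0,0,0,0.3,0,0,0,0,0,0,0.3,0,0,0,0,0,0,0.3],
  newtons=20,
)

```text
clock: 17.05
ee_pos: [0.5145, 0.0787, 0.0638]
orientation: [-0.0, -0.104, 0.995, -0.0]
contact_force: [0.7, -0.3, 0.0]
grip_width: 0.0553
gripper_force: 0.0
```

Call:
arm_command(
  commands=[0,0,0,0,0,0,0.3,0,0,0,0.02,0,-0.06,0.3,0,0,0,0.02,0,-0.1,0.3,0,0,0,0.03,0,-0.12,0.3,0,0,0,0.1,0,-0.1,0.3,0,0,0,0.1,0,0,0.3,0,0,0,0.1,0,0,0.3,0,0,0,0,0,0,0.3,0,0,0,0,0,0,0.3,0,0,0,0,0,0,0.3,0,0,0,0,0,0,0.3,0,0,0,0,0,0,0.3,0,0,0,0,0,0,0.3,0,0,0,0,0,0,0.3,0,0,0,0,0,0,0.3],
)

```text
clock: 18.92
ee_pos: [0.424, 0.0595, 0.1588]
orientation: [-0.0, -0.104, 0.995, -0.0]
contact_force: [-0.7, 0.3, -0.9]
grip_width: 0.0553
gripper_force: 0.0
```

Call:
arm_command(
  commands=[0,0,0,0,0,0,0.3,0,0,0,0,0,0,0.3,0,0,0,0,0,0,0.3,0,0,0,0,0,0,0.3,0,0,0,0,0,0,0.3,0,0,0,0,0,0,0.3,0,0,0,0,0,0,0.3,0,0,0,0,0,0,0.3,0,0,0,0,0,0,0.3,0,0,0,0,0,0,0.3,0,0,0,0,0,0,0.3,0,0,0,0,0,0,0.3,0,0,0,0,0,0,0.3,0,0,0,0,0,0,0.3,0,0,0,0,0,0,0.3,0,0,0,0,0,0,0.3,0,0,0,0,0,0,0.3,0,0,0,0,0,0,0.3,0,0,0,0,0,0,0.3,0,0,0,0,0,0,0.3],
)

```text
clock: 21.42
ee_pos: [0.4241, 0.0595, 0.1588]
orientation: [0.0, -0.104, 0.995, -0.0]
contact_force: [-0.8, -0.7, 0.7]
grip_width: 0.0553
gripper_force: 0.0
```

```bash
python3 - <<'E'
from h import *
F=[cv2.cvtColor(env.get_image('scene'),7).astype(int)[80:225,230:330] for _ in range(1)]
for _ in range(14):
    F.append(cv2.cvtColor(env.get_image('scene'),7).astype(int)[80:225,230:330])
print([round(float(abs(f-F[0]).mean()),2) for f in F], [int((cv2.GaussianBlur(abs(f-F[0]).astype(np.float32),(3,3),0)>15).sum()) for f in F])
s=env.get_image('scene'); save('f1.png',cv2.resize(s[80:230,220:345],None,fx=4,fy=4,interpolation=2)); print(env.get_obs()['clock'])
E
```

```text
[0.0, 0.46, 0.46, 0.47, 0.46, 0.47, 0.46, 0.47, 0.46, 0.46, 0.46, 0.47, 0.46, 0.46, 0.46] [0, 0, 0, 0, 0, 0, 0, 0, 0, 0, 0, 0, 0, 0, 0]
22.225
```

View pics/f1.png

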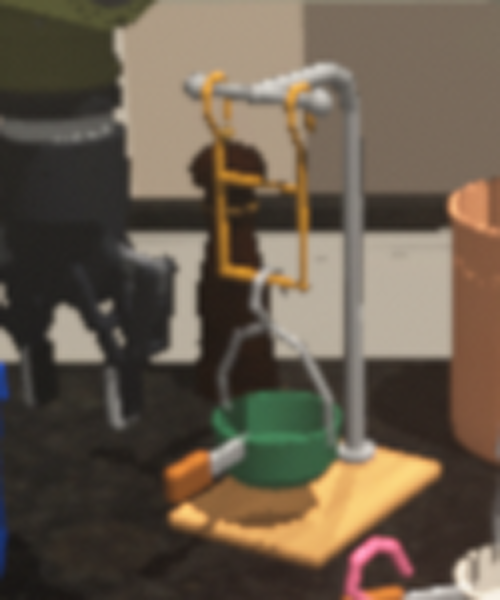

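The pot hangs upright from the bottom bar (hook at crop (262, 275)). It is clear of the base plate, the gripper is well away, and nothing moves between frames.

```bash
python3 -c "
from station import env
print(env.hand_in())"
```

```text
the job is handed in; nothing more can be done
None
```

The green pot hangs by its hook, upright and still, on the bottom bar of the brass hanger, which stayed on the stand; the white and pink pots were not moved, and I handed the job in at about 22 s of the 58 s allowed.

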